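Lift a top-heavy jar caddy by its swing handle, drip it, set it on the rack

TASK

The jar of pickles has just been rinsed in its green caddy, which is top-heavy: its handle turns on pivots below the balance point, so once lifted it tips over unless you keep balancing it with the handle. Swing the handle upright, lift caddy and jar by it and let them drip upright over the middle of the rinse tray for six seconds, clear above its rim, then carry them over, set them down gently in the middle of the drying rack and let go. While they hang, keep the handle and the jar close to upright; do not touch the jar, and leave everything else where it is.

Things in the scene. Friction and masses are not known exactly. Their poses are not given: they have to be found in the camera images.
- caddy: green plastic jar caddy, an open square box 104 x 104 mm outside, 45 mm high, walls and floor 5 mm, 0.15 kg, its centre of mass 12 mm above its underside. Origin: centre of its underside; z up, y along the handle's pivot axis. It stands loose in the rinse tray at the start
- caddy_pivot (a point): middle of the pivot axis, 40 mm above the caddy's underside, axes as the caddy. Caddy with jar (0.60 kg): centre of mass 21 mm above this axis, inertia about it 0.0020 kg m2; hanging from the handle it tips over, its lean growing e-fold in about 0.75 s (0.6 to 1.0 s with the jar's mass). As the jar stands off centre, it balances at a lean of up to 0.08 rad either way
- bail (a joint): hinge of the swing handle in the caddy about its y axis, rad: 0 = square to the caddy, negative = leaning to the caddy's -x side (towards the robot). Lies against the stop at -0.75 at the start; other stop +0.75. Stiff greased bushes: viscous, 0.09 N m s/rad, no spring or dry friction, so turning the handle drags the hanging caddy round with it. Let go, it sinks slowly to a stop
- bail_grip (a point): middle of the handle's round wooden roller, 24 mm diameter, 84 mm long, along the caddy's y axis, 190 mm from the pivot axis, on a steel wire bail 126 mm wide, 0.06 kg; z points from the pivot axis to the roller, y along the roller. With the handle upright it is 230 mm above the caddy's underside and 75 mm above the jar's top
- jar: closed glass jar, 90 mm diameter, 150 mm high, red twist cap 78 mm wide, 0.45 kg nominal (the true mass differs by up to a fifth), centre of mass 73 mm above its underside. Origin: centre of its underside, z up. It stands loose in the caddy on the 5 mm floor, with 2 mm play all round, up to 1.5 mm off centre at the start
- rinse_tray: shallow steel rinse tray fixed to the counter, 240 x 240 mm, rim 30 mm high, walls and floor 4 mm. Origin: centre of its underside. It and the drying rack may change sides
- drying_rack: low slatted bamboo drying rack fixed to the counter, 180 x 180 mm, flat top 14 mm above the counter. Origin: centre of its underside
- rice_box: bystander: red plastic rice box with white clip-on lid, 138 x 198 mm, 75 mm high, far side of the counter
- bowl_a: bystander: blue melamine bowl, 120 mm wide, 55 mm high, far side
- bowl_b: bystander: the other blue bowl, same size, far side
- wok_spatula: bystander: steel wok spatula 340 mm long, lying at the left
- soup_spoon: bystander: white ceramic soup spoon 150 mm long, lying at the right
- soy_bottle: bystander: brown soy bottle, 64 mm wide, 190 mm high, far side
Things that resemble listed ones, but are neither listed nor needed, are in the scene too. Of the things that look like the jar, the largest one is meant.

How it is judged:
By the outcome, as a careful person would: the job done as asked, in the order asked, and still so for the second after the job is handed in, with the robot touching nothing.
It also fails if it takes over 70 s, if anything falls off the work surface, if the arm or the gripper's body presses on something with over 40 N, if the wrist force passes 120 N, or if a joint passes its speed limit or range.

ROBOT

A 6-joint arm with a two-finger parallel gripper is mounted at the origin on the work surface. World frame = base frame: x ahead of the robot, y to its left, z up, the work surface at z = 0. Lengths are in mm, angles in degrees, forces in N, time in s.
With the tool pointing down it reaches from about 300 to 850 mm from the base axis. Payload 4.2 kg.
Tool frame: the origin (TCP) lies midway between the tips of the shut fingers; the grasp point (between the pads) lies 19 mm behind it; z points along the fingers, y is the line along which they close (so a half turn about z gives the same grasp; the last joint's range is limited). The gripper opens to 91 mm and grips with 3 to 60 N. Pads are 32 mm wide; open, the fingers measure 118 mm over their backs; the gripper's body (76 mm by 178 mm) begins 60 mm behind the grasp point.
Start: joints at [66.635, 18.312, 89.639, -0, 72.044, -1.146], TCP at [217.442, 532.32, 189.376] pointing down, gripper open.
Joint ranges: [-177.97, 177.97], [-48.28, 115.42], [12.27, 149.76], [-77.06, 257.06], [2.81, 150.46], [-146.56, 146.56]. Speed limits (degrees/s): [147.25, 147.25, 180, 180, 180, 180].

INTERFACE

Orientations are given as [roll, pitch, yaw] about the fixed x, y, z axes, in that order (R = Rz(yaw) Ry(pitch) Rx(roll)).
In Python, from workcell import state, grab_frame, camera_model, workorder gives the robot as it stands.
- The arm moves only by the tool carry_out, never from a script. Its argument "commands" is a list of rows, each a list of 7 numbers: the turn, a rotation vector about the tool's x, y, z in degrees, then the shift along the tool's x, y, z in mm, then the opening, from -1 (shut) to 1 (fully open). In form: [[ax, ay, az, dx, dy, dz, hand], ...]. A call has 1 to 20 rows; each row is the pose to reach, as a shift and turn from the pose commanded when the call began, along the tool's axes at that moment; what a row does not reach only later rows make up. A row lasts 1/10 s, in which the tool goes at most 50 mm and 8.59 degrees, less where a joint would pass 70% of its speed; a pose out of reach is approached as far as the arm can. A call with a gripper value outside its range is refused whole. The fingers move at their own pace and stop on an object; "force" is the grip in N (left out, the last holds). Time passes only in rows, so rows that repeat a pose let the fingers close. It gives the time, the measured TCP pose, the force, the opening and the grip force at its end, in the units of the state.
- state(): the state, without advancing time (a new reading comes with each control period).
- grab_frame(name): name is "scene" or "top" or "wrist"; returns the picture (384x512x3 uint8, red, green, blue); there is no depth.
- camera_model(name): a dict with "fx", "fy", "cx", "cy" (pixels), "origin" and "rotation" of the camera in the world; the wrist camera has in their place "mount" (4x4, takes a point from camera to tool coordinates, whose origin is the TCP and whose axes are the flange's). Camera axes: x right, y up, looking along -z (the intrinsics and any distortion apply to the point x, -y, -z); pixel columns grow to the right and rows downward; lengths in mm; the calibration is good to about 2 mm. A picture is of the moment at which its call begins: read the wrist's pose just before it. camera_model takes no time and is no camera call.
- workorder.job_done(): hands the job in; it is judged then, once.
The state is a dict: "time_s": time; "qpos": joint angles; "qvel": joint speeds; "effort": joint torques, N m; "ee_pos": TCP position; "ee_rot": TCP orientation; "force": force on the tool from outside, world axes, zero at the start; "torque": the same for the moment, N m; "gripper_width": finger opening in mm; "gripper_force": force on a finger pad.
Only numpy, scipy, OpenCV 4.12 (cv2) and the standard library are available. Lean on these libraries where they do the work, as an engineer would, in place of code of your own. Each camera call takes 0.05 s, during which the arm holds its last target. There are 200 camera calls.

## Working session

There is one attempt and no reset: what is moved stays moved. The work goes in short steps, Python scripts to look and compute and a tool call to move; the robot and the scene stay as the last step left them, time stands still between calls to the robot, and variables do not carry over. Pictures are saved under pics/ and viewed, at most 10 in all, crops included, and the job is handed in when it is done.

Besides the shell and the picture viewer there is one more tool, called after ">>>" as name(argument=value, ...), one argument or row to a line, values as JSON. carry_out: Moves the arm, as the interface text tells. Its arguments: {"type":"object","properties":{"commands":{"type":"array"},"force":{"type":"number"}},"required":["commands"]}

```bash
mkdir -p pics; ls
python3 - <<'E'
from workcell import *
import cv2,numpy as np
print(state())
for n in("scene","top"):
    cv2.imwrite(f"pics/{n}0.png",cv2.resize(grab_frame(n)[:,:,::-1],(800,600),interpolation=cv2.INTER_CUBIC))
    print(camera_model(n))
print(camera_model("wrist"))
E
```

```text
pics
{'time_s': 0.0, 'qpos': array([ 6.66362692e+01,  1.83518725e+01,  8.97075297e+01, -1.53786928e-04,
        7.20437671e+01, -1.14462626e+00]), 'qvel': array([ 0.06237022, -0.01871965, -0.02586728, -0.00215621,  0.0371617 ,
       -0.01595253]), 'effort': array([ 1.76309612e-03, -4.12468529e+01, -2.31975228e+01,  7.28629204e-02,
        4.58164327e-02, -1.47228511e-04]), 'ee_pos': array([217.20216708, 531.79416099, 188.51039344]), 'ee_rot': array([-1.79896848e+02, -1.91474388e-03,  1.57780941e+02]), 'force': array([-0.04083155, -0.1131725 , -0.00628436]), 'torque': array([ 0.01769567, -0.04860522,  0.00492485]), 'gripper_force': 0.0, 'gripper_width': 90.83362697862782}
{'fx': 396.83219353323784, 'fy': 396.83219353323784, 'cx': 260.92066754297207, 'cy': 192.84010329160785, 'origin': array([1178.94974471,  346.20098753, 1428.48877932]), 'rotation': array([ 29.58141007,   0.62750765, 117.83743161])}
{'fx': 405.0677060696462, 'fy': 405.0677060696462, 'cx': 257.93310999075715, 'cy': 184.68222740572014, 'origin': array([ 372.99004312,   -1.71030611, 1367.9416392 ]), 'rotation': array([  9.12344772,  -1.26895171, -91.64757509])}
{'fx': 318.1688965378123, 'fy': 318.1688965378123, 'cx': 257.5273536062632, 'cy': 186.27509394100352, 'mount': array([[ 2.01547242e-03,  9.60473862e-01,  2.78362890e-01,
         7.97576277e+01],
       [ 9.99997637e-01, -1.70913664e-03, -1.34316248e-03,
        -3.47403669e-01],
       [-8.14312239e-04,  2.78364940e-01, -9.60475037e-01,
        -1.94620633e+02],
       [ 0.00000000e+00,  0.00000000e+00,  0.00000000e+00,
         1.00000000e+00]])}
```

View pics/scene0.png

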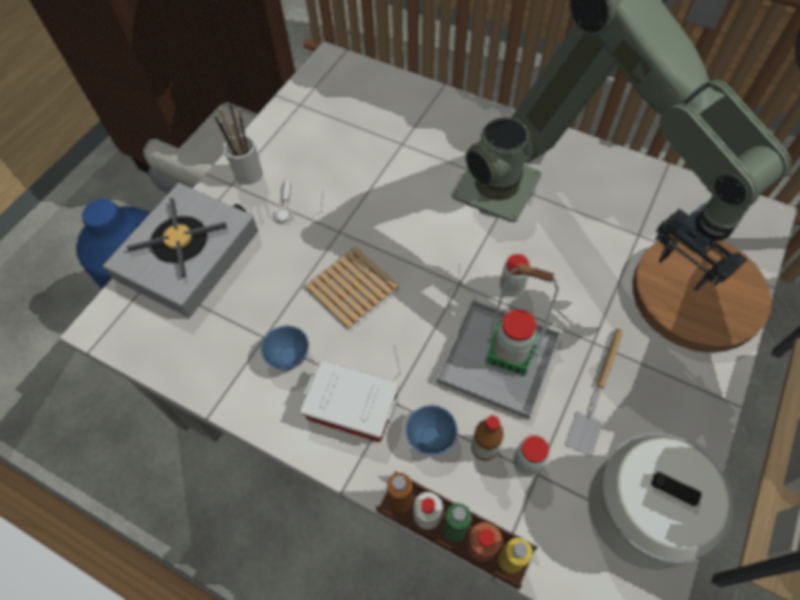

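View pics/top0.png

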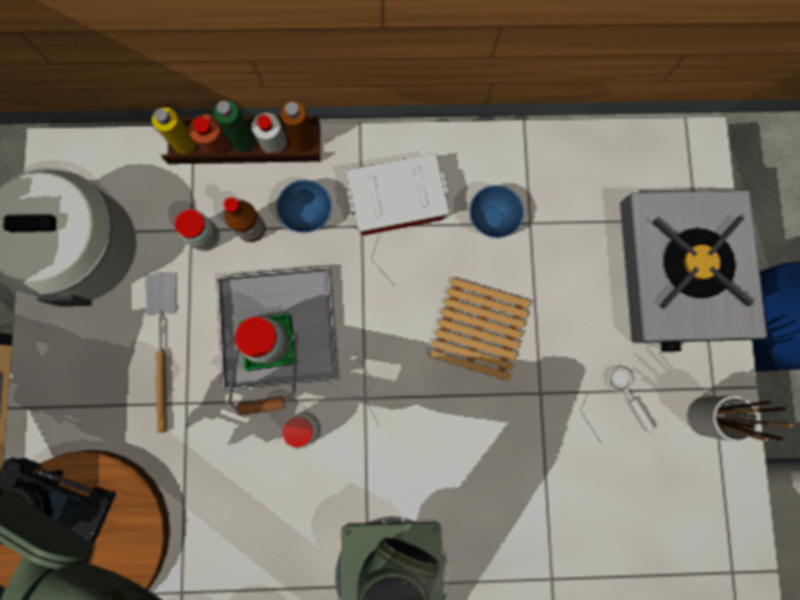

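The scene and top views agree. In the top view, three red-capped things could be the jar:
- (260,337): stands in the green caddy in the tray, and is the largest.
- (190,225): near the soy bottle.
- (298,430): nearer the robot.

I choose the one in the caddy. The tray is centred near (278,328) and the rack near (481,328). The roller is at about (260,406), with its wire ends at (231,400) and (295,395). Next I'll check this in a close crop.

```bash
cat > h.py <<'E'
import numpy as np,cv2
from scipy.spatial.transform import Rotation as Ro
from workcell import *
def cam(n,s=None):
    m=camera_model(n); K=(m["fx"],m["fy"],m["cx"],m["cy"])
    if n=="wrist":
        T=np.array(m["mount"]); R0=Ro.from_euler("xyz",s["ee_rot"],degrees=True).as_matrix()
        return K,R0@T[:3,:3],s["ee_pos"]+R0@T[:3,3]
    return K,Ro.from_euler("xyz",m["rotation"],degrees=True).as_matrix(),np.array(m["origin"])
def proj(c,P):
    (fx,fy,cx,cy),R,o=c; q=(np.atleast_2d(P)-o)@R
    return np.c_[cx+fx*q[:,0]/-q[:,2], cy-fy*q[:,1]/-q[:,2]]
def back(c,uv,z):
    (fx,fy,cx,cy),R,o=c; uv=np.atleast_2d(uv).astype(float)
    d=np.c_[(uv[:,0]-cx)/fx,-(uv[:,1]-cy)/fy,-np.ones(len(uv))]@R.T
    return o+d*((z-o[2])/d[:,2])[:,None]
E
python3 - <<'E'
from h import *
a=grab_frame("top")[:,:,::-1]; b=grab_frame("scene")[:,:,::-1]
A=cv2.resize(a[165:285,130:230],None,fx=5,fy=5,interpolation=cv2.INTER_CUBIC)  # 500x600
cv2.imwrite("pics/c1.png",A)
c=cam("top"); f=lambda u,v:np.array([u,v])/1.5625
for n,p,z in [("tray rim",[[221,279],[331,267],[337,379],[226,386]],30),("rack",[[453,278],[531,298],[510,379],[429,356]],14),("cap",[[260,337]],159),("roller",[[260,406]],183),("ends",[[238,408],[284,403]],183)]:
    w=back(c,f(*np.array(p).T).T if False else np.array(p)/1.5625,z); print(n,w.round(0).tolist(),w.mean(0).round(1))
E
```

```text
tray rim [[617.0, 350.0, 30.0], [638.0, 116.0, 30.0], [399.0, 106.0, 30.0], [391.0, 336.0, 30.0]] [511.4 227.   30. ]
rack [[610.0, -147.0, 14.0], [562.0, -315.0, 14.0], [389.0, -260.0, 14.0], [443.0, -89.0, 14.0]] [ 500.9 -202.9   14. ]
cap [[480.0, 241.0, 159.0]] [479.9 240.6 159. ]
roller [[351.0, 235.0, 183.0]] [351.2 234.9 183. ]
ends [[349.0, 275.0, 183.0], [355.0, 191.0, 183.0]] [352.1 233.1 183. ]
```

View pics/c1.png

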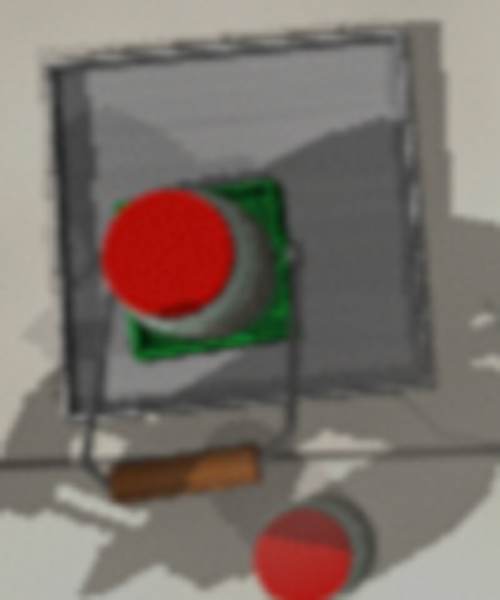

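The crop confirms the choice. The jar stands in the green box, with the cap at crop (168,254). The roller runs from (113,482) to (257,465), and the small jar beside it is at (302,556).

Run:
```python
from h import *
c=cam("top"); g=lambda p:np.array(p)/5+[130,165]
for n,p,z in [("roller ends",[[113,482],[257,465]],183),("caddy rim corners nearL,nearR,farR",[[137,358],[291,336],[275,180]],49),("cap",[[168,254]],159),("small jar",[[302,556]],110),("wire",[[88,462],[292,440]],178),("tray rim",[[50,65],[408,30],[435,385],[70,415]],30)]:
    w=back(c,g(p),z); d=w[0]-w[1] if len(w)>1 else w[0]; print(n,w.round(1).tolist(),w.mean(0).round(1),np.degrees(np.arctan2(-d[0],d[1])).round(1))
s=state()
R=Ro.from_euler("xyz",s["ee_rot"],degrees=True)
print(s["ee_pos"],R.as_matrix().round(4).tolist())
# tool-frame shift to above the roller
print(R.inv().apply(np.array([350,234,300])-s["ee_pos"]))
```

```text
roller ends [[348.0, 274.2, 183.0], [355.1, 192.2, 183.0]] [351.6 233.2 183. ] 5.0
caddy rim corners nearL,nearR,farR [[423.1, 291.0, 49.0], [434.4, 192.4, 49.0], [536.0, 202.6, 49.0]] [464.5 228.7  49. ] 6.5
cap [[479.8, 248.9, 159.0]] [479.8 248.9 159. ] -62.6
small jar [[299.0, 177.0, 110.0]] [299. 177. 110.] -59.4
wire [[359.6, 289.8, 178.0], [368.7, 172.9, 178.0]] [364.1 231.3 178. ] 4.5
tray rim [[619.4, 354.9, 30.0], [637.4, 116.6, 30.0], [400.9, 101.6, 30.0], [388.3, 338.1, 30.0]] [511.5 227.8  30. ] 4.3
[217.31351309 532.01241506 188.84928193] [[-0.9257, 0.3782, -0.0004], [0.3782, 0.9257, -0.001], [0.0, -0.001, -1.0]]
[-235.5329037  -225.81526724 -110.92024982]
```

>>> carry_out(
  commands=[
    [0,0,0,0,0,-20,1],
    [0,0,0,0,0,-60,1],
    [0,0,5,-15,-14,-95,1],
    [0,0,12,-40,-38,-111,1],
    [0,0,20,-70,-67,-111,1],
    [0,0,28,-100,-96,-111,1],
    [0,0,36,-130,-125,-111,1],
    [0,0,44,-160,-153,-111,1],
    [0,0,51,-190,-182,-111,1],
    [0,0,57,-215,-206,-111,1],
    [0,0,61,-230,-221,-111,1],
    [0,0,62.8,-235.5,-226,-111,1],
    [0,0,62.8,-235.5,-226,-111,1],
    [0,0,62.8,-235.5,-226,-111,1],
    [0,0,62.8,-235.5,-226,-111,1],
  ],
)

```text
time_s: 1.7
ee_pos: [349.6, 235.0, 300.2]
ee_rot: [-180.0, -0.0, 95.1]
force: [-0.8, 0.3, -0.2]
gripper_width: 91.3
gripper_force: 0.0
```

Run:
```python
from h import *
s=state(); im=grab_frame("wrist")[:,:,::-1]
cv2.imwrite("pics/w1.png",cv2.resize(im,(800,600),interpolation=cv2.INTER_CUBIC)); np.save("w1.npy",im)
print(s["ee_pos"],s["ee_rot"],s["time_s"])
c=cam("wrist",s); np.save("w1s.npy",np.r_[s["ee_pos"],s["ee_rot"]])
print("expected px(800):",(proj(c,[[348,274.2,183],[355,192,183],[480,246,159],[423,291,49],[434,192,49]])*1.5625).round())
```

```text
[349.64656722 234.96793191 300.21925226] [-1.79978522e+02 -1.86707274e-02  9.51010629e+01] 1.7
expected px(800): [[407. 214.]
 [406. 337.]
 [592. 267.]
 [492. 183.]
 [489. 292.]]
```

View pics/w1.png

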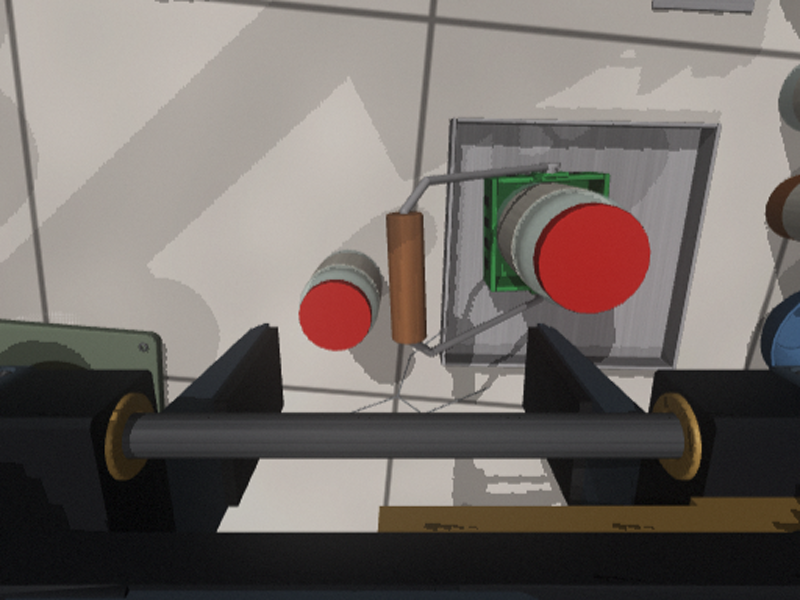

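The wrist view shows the roller from (404,213) to (408,343), the caddy rim corners at (487,178), (491,291) and (609,174), the cap at (594,258), and the tray rim corners at (452,120), (718,125), (676,368) and (443,363).

Run:
```python
from h import *
v=np.load("w1s.npy"); s=dict(ee_pos=v[:3],ee_rot=v[3:]); c=cam("wrist",s)
im=np.load("w1.npy").astype(int); b,g,r=im[...,0],im[...,1],im[...,2]
red=((r>140)&(g<70)&(b<70)).astype(np.uint8); n,l,st,ce=cv2.connectedComponentsWithStats(red)
i=1+np.argsort(-st[1:,4])[:2]; print("caps",ce[i]*1.5625,st[i]); 
cap=back(c,ce[i[0]][None],159)[0]; print("cap",cap)
for n_,p,z in [("roller",[[404,213],[408,343]],183),("rim",[[487,178],[491,291],[609,174]],49),("tray",[[452,120],[718,125],[676,368],[443,363]],30)]:
    w=back(c,np.array(p)/1.5625,z); d=w[0]-w[1]; print(n_,w.round(1).tolist(),w.mean(0).round(1),np.degrees(np.arctan2(-d[1],d[0]))+90, np.linalg.norm(d))
```

```text
caps [[593.70855764 258.34263393]
 [334.38831094 315.64752621]] [[ 345  131   71   69 3808]
 [ 192  181   45   43 1526]]
cap [479.79610408 252.28225643 159.        ]
roller [[346.3, 274.4, 183.0], [357.0, 187.8, 183.0]] [351.6 231.1 183. ] -7.0380094568193385 87.21892330132668
rim [[417.7, 294.5, 49.0], [435.6, 192.7, 49.0], [523.4, 307.6, 49.0]] [458.9 265.   49. ] -9.991879347866885 103.38569581245478
tray [[383.2, 340.6, 30.0], [618.6, 357.9, 30.0], [638.7, 123.8, 30.0], [401.8, 107.6, 30.0]] [510.5 232.5  30. ] 265.80568674834745 236.09194736155703
```

>>> carry_out(
  commands=[
    [0,0,-1,-1.5,1,15,1],
    [0,0,-2.2,-2.6,1.5,45,1],
    [0,0,-2.2,-2.6,1.5,80,1],
    [0,0,-2.2,-2.6,1.5,110,1],
    [0,0,-2.2,-2.6,1.5,130,1],
    [0,0,-2.2,-2.6,1.5,136,0.2],
    [0,0,-2.2,-2.6,1.5,136,-0.3],
    [0,0,-2.2,-2.6,1.5,136,-0.3],
    [0,0,-2.2,-2.6,1.5,136,-0.3],
    [0,0,-2.2,-2.6,1.5,136,-0.3],
    [0,0,-2.2,-2.6,1.5,136,-0.3],
  ],
  force=25,
)

```text
time_s: 2.85
ee_pos: [352.0, 231.8, 165.0]
ee_rot: [179.9, -0.0, 97.2]
force: [0.7, -0.3, 0.1]
gripper_width: 46.2
gripper_force: 0.0
```

Run:
```python
from h import *
s=state(); im=grab_frame("wrist")[:,:,::-1]
cv2.imwrite("pics/w2.png",cv2.resize(im,(800,600),interpolation=cv2.INTER_CUBIC))
print(s)
```

```text
{'time_s': 2.85, 'qpos': array([3.17941664e+01, 5.46625483e+00, 1.10336359e+02, 4.11554261e-03,
       6.41194614e+01, 2.46131678e+01]), 'qvel': array([-0.04123422,  0.07824658,  0.32538439, -0.09196802, -0.04415544,
        0.04051047]), 'effort': array([ 2.57319887e-02, -2.72766280e+01, -2.18575859e+01,  7.85308611e-02,
       -7.47576705e-03,  3.14427234e-04]), 'ee_pos': array([352.02839977, 231.77489593, 164.95107764]), 'ee_rot': array([ 1.79930699e+02, -3.58231793e-02,  9.71792264e+01]), 'force': array([ 0.66444433, -0.26071454,  0.06743935]), 'torque': array([-0.09651486,  0.00366691, -0.00376809]), 'gripper_force': 0.0, 'gripper_width': 46.193443341739474}
```

View pics/w2.png

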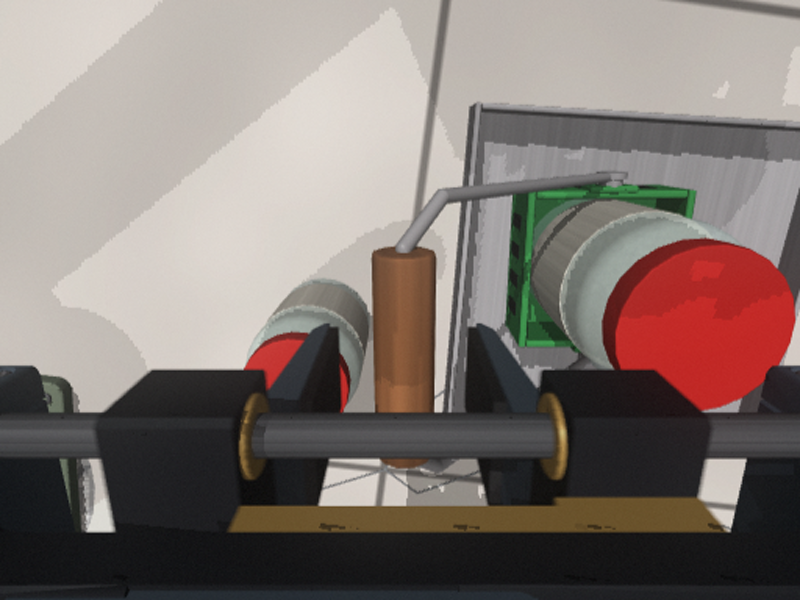

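The roller (centre at x = 404) sits midway between the fingers (335 and 470), clear of the small jar. Next I swing the handle up and grip it.

>>> carry_out(
  commands=[
    [0,0,0,0,4.2,-3.8,-0.3],
    [0,0,0,0,13,-11.1,-0.3],
    [0,0,0,0,23.8,-18.8,-0.3],
    [0,0,0,0,35.1,-25.9,-0.3],
    [0,0,0,0,46.9,-32.1,-0.3],
    [0,0,0,0,59,-37.4,-0.3],
    [0,0,0,0,71.5,-41.9,-0.3],
    [0,0,0,0,84.3,-45.5,-0.3],
    [0,0,0,0,97.4,-48.2,-0.3],
    [0,0,0,0,108.6,-49.8,-0.3],
    [0,0,0,0,118.1,-50.6,-0.3],
    [0,0,0,0,125.7,-50.9,-0.3],
    [0,0,0,0,129,-51,-0.5],
    [0,0,0,0,129,-51,-1],
    [0,0,0,0,129,-51,-1],
    [0,0,0,0,129,-51,-1],
    [0,0,0,0,129,-51,-1],
    [0,0,0,0,129,-51,-1],
  ],
  force=40,
)

```text
time_s: 4.7
ee_pos: [479.5, 247.7, 215.5]
ee_rot: [180.0, -0.0, 97.2]
force: [0.2, -0.3, 0.6]
gripper_width: 0.3
gripper_force: 0.0
```

Run:
```python
from h import *
s=state(); im=grab_frame("wrist")[:,:,::-1]; t=grab_frame("top")[:,:,::-1]; sc=grab_frame("scene")[:,:,::-1]
cv2.imwrite("pics/w3.png",cv2.resize(im,(800,600),interpolation=cv2.INTER_CUBIC)); np.save("w3.npy",im)
np.save("s3.npy",sc); np.save("t3.npy",t)
print(s)
```

```text
{'time_s': 4.7, 'qpos': array([2.60978746e+01, 1.42104493e+01, 9.16566443e+01, 5.79759327e-04,
       7.41210002e+01, 1.89071638e+01]), 'qvel': array([-0.06731837,  0.14530005, -0.02782068,  0.14732183, -0.10091457,
       -0.02296814]), 'effort': array([ 6.54237556e-04, -3.76251912e+01, -2.35514385e+01,  8.20314232e-02,
        9.96704941e-03,  1.30905855e-05]), 'ee_pos': array([479.50087665, 247.69251467, 215.47879426]), 'ee_rot': array([ 1.79988917e+02, -4.38562546e-03,  9.71905526e+01]), 'force': array([ 0.15498336, -0.30237387,  0.62635522]), 'torque': array([-0.03272411,  0.10201008,  0.05182154]), 'gripper_force': 0.0, 'gripper_width': 0.3324901041712177}
```

View pics/w3.png

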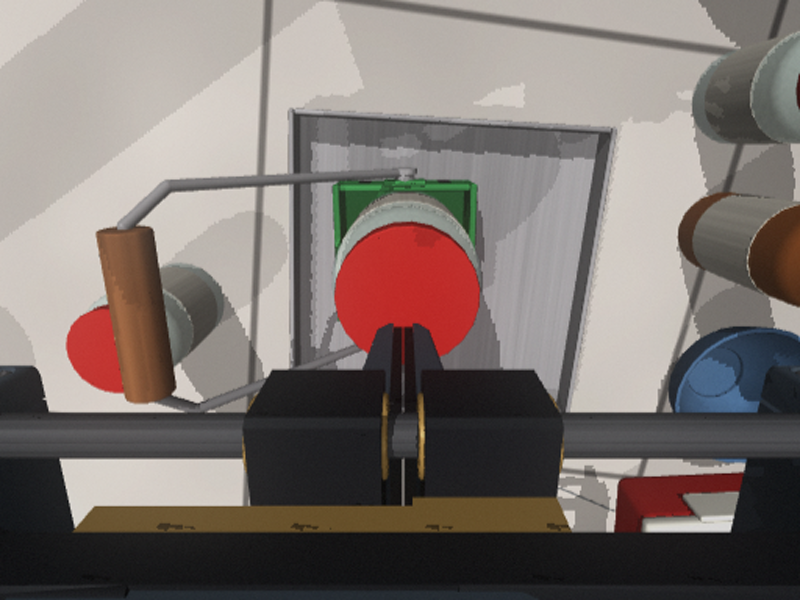

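The handle slipped out under the fingertips, because the cage was still too loose during the swing, and it lies on its stop again at about (135,315). Nothing else has moved. I'll open, go back, grasp 2–3 mm deeper and hold the roller lightly between the pads.

>>> carry_out(
  commands=[
    [0,0,0,0,0,-15,-0.5],
    [0,0,0,0,-10,-25,0],
    [0,0,0,0,-35,-25,0.5],
    [0,0,0,0,-65,-25,0.5],
    [0,0,0,0,-95,-25,0.5],
    [0,0,0,0,-120,-25,0.5],
    [0,0,0,0,-128.5,-25,0.5],
    [0,0,0,0,-128.5,-20,0.5],
    [0,0,0,0,-128.5,0,0.5],
    [0,0,0,0,-128.5,25,0.5],
    [0,0,0,0,-128.5,45,0.2],
    [0,0,0,0,-128.5,54,-0.1],
    [0,0,0,0,-128.5,54,-0.6],
    [0,0,0,0,-128.5,54,-0.6],
    [0,0,0,0,-128.5,54,-0.6],
    [0,0,0,0,-128.5,54,-0.6],
    [0,0,0,0,-128.5,54,-0.6],
    [0,0,0,0,-128.5,54,-0.6],
    [0,0,0,0,-128.5,54,-0.6],
  ],
  force=4,
)

```text
time_s: 6.75
ee_pos: [352.4, 231.9, 162.0]
ee_rot: [179.9, -0.0, 97.2]
force: [-1.1, 0.4, 4.0]
gripper_width: 22.3
gripper_force: 4.5
```

Run:
```python
from h import *
s=state(); print({k:np.round(v,2) for k,v in s.items() if k[0] in"tegf" and k!="effort"})
```

```text
{'time_s': np.float64(6.75), 'ee_pos': array([352.41, 231.92, 161.96]), 'ee_rot': array([ 1.7994e+02, -4.0000e-02,  9.7180e+01]), 'force': array([-1.14,  0.44,  3.98]), 'torque': array([-0.01,  0.3 ,  0.03]), 'gripper_force': np.float64(4.45), 'gripper_width': np.float64(22.34)}
```

>>> carry_out(
  commands=[
    [0,0,0,0,4.2,-3.8,-0.6],
    [0,0,0,0,13,-11.1,-0.6],
    [0,0,0,0,23.8,-18.8,-0.6],
    [0,0,0,0,35.1,-25.9,-0.6],
    [0,0,0,0,46.9,-32.1,-0.6],
    [0,0,0,0,59,-37.4,-0.6],
    [0,0,0,0,71.5,-41.9,-0.6],
    [0,0,0,0,84.3,-45.5,-0.6],
    [0,0,0,0,97.4,-48.2,-0.6],
    [0,0,0,0,108.6,-49.8,-0.6],
    [0,0,0,0,118.1,-50.6,-0.6],
    [0,0,0,0,125.7,-50.9,-0.6],
    [0,0,0,0,129,-51,-0.6],
    [0,0,0,0,129,-51,-0.6],
    [0,0,0,0,129,-51,-0.6],
  ],
)

```text
time_s: 8.25
ee_pos: [483.8, 249.0, 216.4]
ee_rot: [179.5, -0.2, 97.2]
force: [0.5, 0.8, 14.9]
gripper_width: 18.7
gripper_force: 7.5
```

Run:
```python
from h import *
s=state(); print({k:np.round(v,2) for k,v in s.items() if k[0] in"tegf" and k!="effort"})
im=grab_frame("wrist")[:,:,::-1]; t=grab_frame("top")[:,:,::-1]; sc=grab_frame("scene")[:,:,::-1]
cv2.imwrite("pics/w4.png",cv2.resize(im,(800,600),interpolation=cv2.INTER_CUBIC)); np.save("w4.npy",im)
np.save("s4.npy",sc); np.save("t4.npy",t)
```

```text
{'time_s': np.float64(8.25), 'ee_pos': array([483.79, 248.96, 216.38]), 'ee_rot': array([ 1.7947e+02, -1.6000e-01,  9.7170e+01]), 'force': array([ 0.49,  0.81, 14.91]), 'torque': array([0.01, 0.17, 0.06]), 'gripper_force': np.float64(7.46), 'gripper_width': np.float64(18.67)}
```

View pics/w4.png

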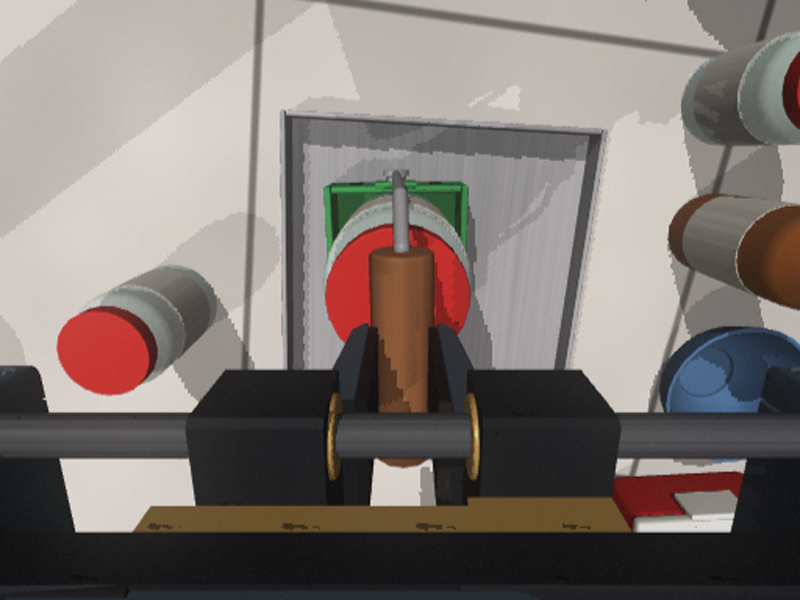

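The handle is upright and held: roller centre (402,360), pivot (398,175), cap centred near x = 398. The tool is pushing down slightly and sits about 3–4 mm beyond the pivot. I'll correct both, grip firmly and take a zero reference.

>>> carry_out(
  commands=[
    [0,0,0,0,-1.2,-1,-0.6],
    [0,0,0,0,-2.4,-2,-0.6],
    [0,0,0,0,-3.5,-3,-0.6],
    [0,0,0,0,-3.5,-3,-0.6],
    [0,0,0,0,-3.5,-3,-1],
    [0,0,0,0,-3.5,-3,-1],
    [0,0,0,0,-3.5,-3,-1],
    [0,0,0,0,-3.5,-3,-1],
  ],
  force=40,
)

```text
time_s: 9.2
ee_pos: [481.1, 248.7, 221.3]
ee_rot: [179.2, -0.2, 97.2]
force: [0.5, -0.2, 23.3]
gripper_width: 0.2
gripper_force: 12.1
```

```bash
cat > m.py <<'E'
from h import *
def meas(im):
    "cap circle (raw px) and x of the green rim's middle"
    im=im.astype(int); r,g,b=im[...,0],im[...,1],im[...,2]
    red=((r>110)&(g<.45*r)&(b<.45*r)); red[:, :150]=0; red[:,420:]=0; red[225:]=0
    n,l,st,ce=cv2.connectedComponentsWithStats(red.astype(np.uint8)); big=np.isin(l,[k for k in range(1,n) if st[k,4]>60])
    L,Rr=[],[]
    rg=im[...,0]-(im[...,1]+im[...,2])/2.
    for v in range(150,205):
        x=np.flatnonzero(big[v])
        if len(x)<15: continue
        for k,out,s in((x[0],L,1),(x[-1],Rr,-1)):
            w=np.arange(k-3,k+4); p=rg[v,w][::s]; 
            h=(p[-1]+p[0])/2; j=np.flatnonzero((p[:-1]<h)&(p[1:]>=h))
            if len(j): j=j[0]; out.append((k+s*(-3+j+(h-p[j])/(p[j+1]-p[j])),v))
    P=np.array(L+Rr)
    from scipy.optimize import least_squares
    f=least_squares(lambda q:np.hypot(P[:,0]-q[0],P[:,1]-q[1])-q[2],[P[:,0].mean(),190,45],loss="soft_l1",f_scale=.5).x
    gr=((g>60)&(g>1.6*r)&(g>1.6*b)); e=[]
    for v in range(112,150):
        x=np.flatnonzero(gr[v,150:400])+150
        if len(x)>20: e.append((x[0],x[-1],v))
    e=np.array(e); 
    return f,np.median(e[:,0]+e[:,1])/2,np.median(e[:,1]-e[:,0]),len(P)
def go(k=1,tag=None):
    for i in range(k):
        s=state(); im=grab_frame("wrist"); f,gm,gw,n=meas(im)
        psi=np.radians((s["ee_rot"][0]%360)-180)
        print("t%.2f cap %.2f %.2f r%.2f n%d rim %.2f w%.0f psi %.4f"%(s["time_s"],*f,n,gm,gw,psi),"pos",s["ee_pos"].round(1),"F",s["force"].round(1),"T",s["torque"].round(3),"grip",round(s["gripper_force"],1),round(s["gripper_width"],1))
    if tag: np.save(tag+".npy",im)
    return s,im,f,gm
E
python3 - <<'E'
from m import *
for x in ("w4",): print(meas(np.load(x+".npy")[:,:,::-1]))
go(3,"w5")
E
```

```text
(array([254.0303014 , 189.65231514,  46.06237848]), np.float64(253.0), np.float64(90.0), 110)
t9.20 cap 257.01 187.97 r45.22 n110 rim 255.00 w89 psi -0.0135 pos [481.1 248.7 221.3] F [ 0.5 -0.2 23.3] T [-0.086 -0.03  -0.042] grip 12.1 0.2
t9.25 cap 257.02 187.98 r45.23 n110 rim 255.00 w89 psi -0.0134 pos [481.  248.7 221.3] F [ 0.2 -0.1 23.5] T [-0.058  0.013  0.019] grip 12.1 0.2
t9.30 cap 257.04 187.99 r45.23 n110 rim 255.00 w88 psi -0.0134 pos [481.  248.6 221.3] F [-0.1  0.3 22.9] T [-0.141 -0.039  0.032] grip 12.1 0.5
```

Run:
```python
from h import *
im=np.load("w5.npy")[:,:,::-1]; sc=grab_frame("scene")[:,:,::-1]
A=cv2.resize(im[110:330,130:400],None,fx=2,fy=2,interpolation=cv2.INTER_CUBIC)
# scene crop around the gripper
c=cam("scene"); p=proj(c,[[481,249,200]])[0].astype(int); print(p)
B=cv2.resize(sc[p[1]-70:p[1]+60,p[0]-40:p[0]+45],None,fx=3.385,fy=3.385,interpolation=cv2.INTER_CUBIC)[:440]
B=cv2.copyMakeBorder(B,0,440-B.shape[0],0,0,cv2.BORDER_CONSTANT)
o=np.hstack([A,B])[:, :800]; print(o.shape); cv2.imwrite("pics/w5.png",o)
```

```text
[333 201]
(440, 800, 3)
```

View pics/w5.png

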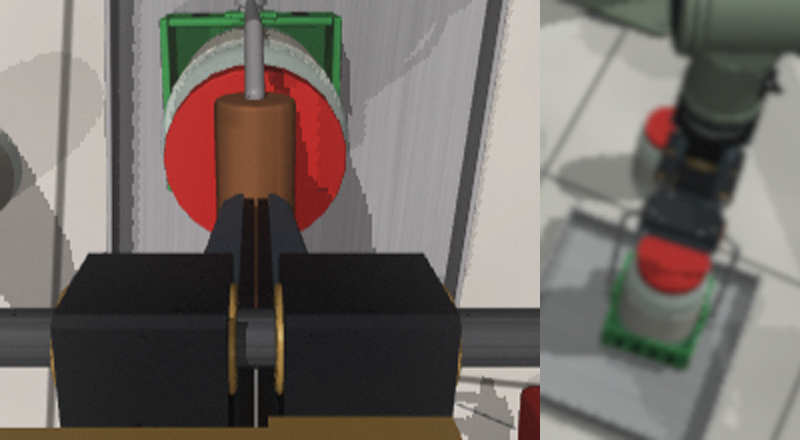

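The fingers have closed on top of the roller, with the tips at crop (255,200) above it. So the roller lies about 25 mm nearer the tips than the nominal grasp. I'll open around it, go 25 mm deeper (still about 30 mm above the cap) and grip again.

>>> carry_out(
  commands=[
    [0,0,0,0,0,0,0.1],
    [0,0,0,0,0,0,0.1],
    [0,0,0,0,-0.5,0,0.1],
    [0,0,0,0,-1,2,0.1],
    [0,0,0,0,-1,7,0.1],
    [0,0,0,0,-1,14,0.1],
    [0,0,0,0,-1,20,0.1],
    [0,0,0,0,-1,24,0],
    [0,0,0,0,-1,25,-0.3],
    [0,0,0,0,-1,25,-0.6],
    [0,0,0,0,-1,25,-0.6],
    [0,0,0,0,-1,25,-0.6],
    [0,0,0,0,-1,25,-0.6],
    [0,0,0,0,-1,25,-0.6],
  ],
  force=10,
)

```text
time_s: 10.8
ee_pos: [499.6, 251.9, 210.6]
ee_rot: [176.2, -0.5, 97.2]
force: [17.8, -4.4, 57.8]
gripper_width: 71.1
gripper_force: 30.0
```

Run:
```python
from m import *
go(1,"w6")
```

```text
t10.80 cap 230.26 193.82 r47.40 n110 rim 230.00 w92 psi -0.0660 pos [499.6 251.9 210.6] F [17.8 -4.4 57.8] T [-0.643 -5.903 -0.401] grip 30.0 71.1
```

Run:
```python
from h import *
cv2.imwrite("pics/w6.png",cv2.resize(np.load("w6.npy")[:,:,::-1],(640,480)))
```

```text
(no output)
```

View pics/w6.png

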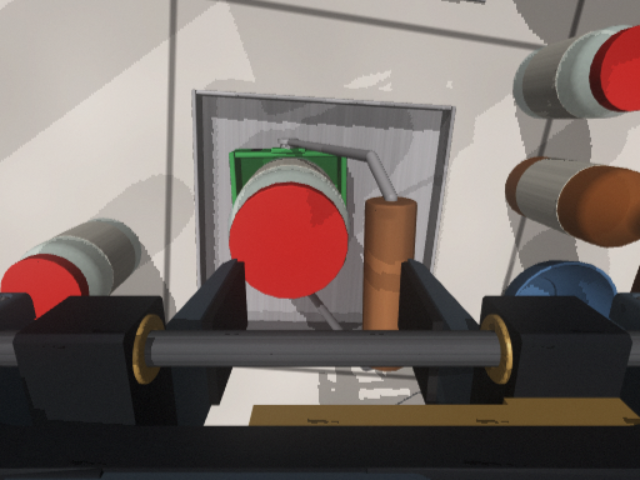

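The roller has swung to the far side, with its centre at (390,285), and the right finger presses on it. The caddy and jar are still upright. I'll lift off, let the handle sink to its far stop and take it there with a deep grasp.

>>> carry_out(
  commands=[
    [0,0,0,0,-2,-8,0.6],
    [0,0,0,0,-3,-20,0.6],
    [0,0,0,0,-3,-35,0.6],
    [0,0,0,0,0,-50,0.6],
    [0,0,0,0,10,-65,0.6],
    [0,0,0,0,30,-75,0.6],
    [0,0,0,0,55,-80,0.6],
    [0,0,0,0,80,-80,0.6],
    [0,0,0,0,105,-80,0.6],
    [0,0,0,0,122,-80,0.6],
    [0,0,0,0,129,-80,0.6],
    [0,0,0,0,129,-80,0.6],
    [0,0,0,0,129,-80,0.6],
    [0,0,0,0,129,-80,0.6],
    [0,0,0,0,129,-80,0.6],
  ],
)

```text
time_s: 12.35
ee_pos: [603.1, 263.3, 270.9]
ee_rot: [180.0, -0.0, 97.2]
force: [0.2, -0.6, 0.4]
gripper_width: 73.2
gripper_force: 0.0
```

Run:
```python
from h import *
def roller(im):
    im=im.astype(int); r,g,b=im[...,0],im[...,1],im[...,2]
    m=((r>70)&(r>1.35*g)&(g>1.25*b)&(g<.8*r)&(g>.4*r)).astype(np.uint8); m[:,:60]=0
    n,l,st,ce=cv2.connectedComponentsWithStats(m); o=[]
    for k in np.argsort(-st[1:,4])[:4]+1:
        v,u=np.nonzero(l==k); o.append((st[k].tolist(),ce[k].round(1).tolist(),cv2.minAreaRect(np.c_[u,v].astype(np.float32))))
    return o
for i in range(2):
    s=state(); im=grab_frame("wrist"); print(s["time_s"],s["ee_pos"].round(1),s["ee_rot"].round(2),s["force"].round(1),s["gripper_width"].round(1))
    for o in roller(im): print(o)
    i3=im.astype(int); red=((i3[...,0]>110)&(i3[...,1]<.45*i3[...,0])&(i3[...,2]<.45*i3[...,0])).astype(np.uint8)
    n,l,st,ce=cv2.connectedComponentsWithStats(red); c=cam("wrist",s)
    for k in np.argsort(-st[1:,4])[:3]+1: print("red",st[k],back(c,ce[k][None],159).round(1))
np.save("w7.npy",im)
```

```text
Traceback (most recent call last):
AttributeError: 'float' object has no attribute 'round'
```

```bash
cat > r.py <<'E'
from h import *
def roller(im):
    im=im.astype(int); r,g,b=im[...,0],im[...,1],im[...,2]
    m=((r>70)&(r>1.35*g)&(g>1.25*b)&(g<.8*r)&(g>.4*r)).astype(np.uint8); m[:,:60]=0
    n,l,st,ce=cv2.connectedComponentsWithStats(m); o=[]
    for k in np.argsort(-st[1:,4])[:4]+1:
        v,u=np.nonzero(l==k); o.append((st[k].tolist(),ce[k].round(1).tolist(),[np.round(x,1) for x in cv2.minAreaRect(np.c_[u,v].astype(np.float32))]))
    return o
E
python3 - <<'E'
from r import *
s=state(); im=grab_frame("wrist"); print(s["time_s"],s["ee_pos"].round(1),s["ee_rot"].round(2),s["force"].round(1))
for o in roller(im): print(o)
c=cam("wrist",s); i3=im.astype(int); red=((i3[...,0]>110)&(i3[...,1]<.45*i3[...,0])&(i3[...,2]<.45*i3[...,0])).astype(np.uint8)
n,l,st,ce=cv2.connectedComponentsWithStats(red)
for k in np.argsort(-st[1:,4])[:3]+1: print("red",st[k],back(c,ce[k][None],159).round(1))
g=((i3[...,1]>50)&(i3[...,1]>1.6*i3[...,0])&(i3[...,1]>1.6*i3[...,2])); v,u=np.nonzero(g); print("green",u.min(),u.max(),v.min(),v.max(),len(u))
for yy in (266,): print("expect roller ends",proj(c,np.array([[608,266,183]])+np.array([[-5.3,41.7,0],[5.3,-41.7,0]])).round(1))
np.save("w7.npy",im)
t=grab_frame("top"); np.save("t7.npy",t)
E
```

```text
12.4 [603.2 263.3 270.9] [ 1.7997e+02 -1.0000e-02  9.7200e+01] [-0.9  1.  -0. ]
([344, 126, 63, 57, 2337], [372.1, 151.5], [array([372.9, 151.9]), array([55.2, 57.1]), np.float64(33.7)])
([237, 136, 26, 96, 2305], [249.9, 182.7], [array([249.5, 183.5]), array([95., 25.]), np.float64(90.0)])
([446, 30, 66, 220, 2016], [482.8, 158.8], [array([499.4, 139.8]), array([ 45.3, 216.4]), np.float64(17.5)])
([329, 120, 20, 22, 62], [335.8, 129.7], [array([336.8, 129. ]), array([ 5.3, 28.3]), np.float64(40.6)])
red [  96  134   78   77 4572] [[481.1 252.5 159. ]]
red [ 357   26   57   61 2687] [[701.4 388.8 159. ]]
red [391 153  33  34 863] [[747.  289.6 159. ]]
green 122 511 112 193 1015
expect roller ends [[264.1 135.5]
 [263.5 223.8]]
```

Run:
```python
from r import *
c=cam("top"); print("soy cap",back(c,[[232/1.5625,205/1.5625]],190).round(1),"soy base",back(c,[[252/1.5625,232/1.5625]],10).round(1),"jar2 cap",back(c,[[190/1.5625,225/1.5625]],120).round(1),"bowl",back(c,[[304/1.5625,205/1.5625]],50).round(1))
s=state(); im=grab_frame("wrist"); print(s["time_s"]); print(roller(im)[1])
```

```text
soy cap [[731.6 289.5 190. ]] soy base [[724.1 289.5  10. ]] jar2 cap [[713.  390.3 120. ]] bowl [[770.8 170.4  50. ]]
12.5
([249, 135, 25, 93, 2126], [261.0, 180.2], [array([261., 181.]), array([92., 24.]), np.float64(90.0)])
```

>>> carry_out(
  commands=[
    [0,0,0,0,3,3,0.4],
    [0,0,0,0,6,10,0.4],
    [0,0,0,0,6,20,0.4],
    [0,0,0,0,6,25,0.4],
    [0,0,0,0,6,25,0.4],
    [0,0,0,0,6,25,0.4],
  ],
)

```text
time_s: 13.15
ee_pos: [609.6, 264.1, 245.1]
ee_rot: [-180.0, -0.0, 97.2]
force: [-0.6, -0.2, -0.0]
gripper_width: 64.0
gripper_force: 0.0
```

Run:
```python
from r import *
s=state(); im=grab_frame("wrist"); print(s["time_s"],s["ee_pos"].round(1))
for o in roller(im): print(o)
```

```text
13.15 [609.6 264.1 245.1]
([344, 128, 68, 61, 2784], [374.9, 155.9], [array([375.4, 156.2]), array([59.7, 61.6]), np.float64(34.2)])
([243, 138, 28, 101, 2601], [256.9, 187.2], [array([256.5, 188. ]), array([100.,  27.]), np.float64(90.0)])
([453, 62, 59, 196, 1673], [482.8, 181.2], [array([498. , 159.7]), array([ 36.5, 193.8]), np.float64(18.0)])
([329, 122, 21, 23, 69], [335.9, 131.4], [array([336.9, 131.1]), array([ 5.8, 29.7]), np.float64(42.1)])
```

>>> carry_out(
  commands=[
    [0,0,0,0,-0.5,10,0.4],
    [0,0,0,0,-0.5,30,0.4],
    [0,0,0,0,-0.5,55,0.4],
    [0,0,0,0,-0.5,78,0.4],
    [0,0,0,0,-0.5,94,0.4],
    [0,0,0,0,-0.5,100,0.2],
    [0,0,0,0,-0.5,100,0],
    [0,0,0,0,-0.5,100,-0.2],
    [0,0,0,0,-0.5,100,-0.4],
    [0,0,0,0,-0.5,100,-0.6],
    [0,0,0,0,-0.5,100,-0.8],
    [0,0,0,0,-0.5,100,-0.8],
    [0,0,0,0,-0.5,100,-0.8],
    [0,0,0,0,-0.5,100,-0.8],
  ],
  force=5,
)

```text
time_s: 14.6
ee_pos: [609.7, 264.2, 146.1]
ee_rot: [179.9, -0.0, 97.2]
force: [-0.1, -0.5, 3.2]
gripper_width: 23.7
gripper_force: 5.0
```

Run:
```python
from r import *
s=state(); im=grab_frame("wrist"); print({k:np.round(v,2) for k,v in s.items() if k[0] in"tegf" and k!="effort"})
for o in roller(im)[:3]: print(o)
```

```text
{'time_s': np.float64(14.6), 'ee_pos': array([609.73, 264.2 , 146.15]), 'ee_rot': array([ 1.799e+02, -3.000e-02,  9.718e+01]), 'force': array([-0.08, -0.51,  3.19]), 'torque': array([-0.01,  0.02,  0.06]), 'gripper_force': np.float64(5.0), 'gripper_width': np.float64(23.74)}
([375, 141, 112, 87, 6714], [425.4, 183.4], [array([427.8, 184.6]), array([101.6,  88.4]), np.float64(38.5)])
([235, 162, 45, 102, 4253], [257.3, 212.7], [array([257. , 212.5]), array([101.,  44.]), np.float64(90.0)])
([238, 294, 40, 24, 836], [257.7, 304.3], [array([257.5, 305.5]), array([23., 39.]), np.float64(90.0)])
```

Width is 23.7 mm, so the roller now sits fully between the pads. I swing it upright.

>>> carry_out(
  commands=[
    [0,0,0,0,-4.2,-3.8,-0.8],
    [0,0,0,0,-13,-11.1,-0.8],
    [0,0,0,0,-23.8,-18.8,-0.8],
    [0,0,0,0,-35.1,-25.9,-0.8],
    [0,0,0,0,-46.9,-32.1,-0.8],
    [0,0,0,0,-59,-37.4,-0.8],
    [0,0,0,0,-71.5,-41.9,-0.8],
    [0,0,0,0,-84.3,-45.5,-0.8],
    [0,0,0,0,-97.4,-48.2,-0.8],
    [0,0,0,0,-108.6,-49.8,-0.8],
    [0,0,0,0,-118.1,-50.6,-0.8],
    [0,0,0,0,-125.7,-50.9,-0.8],
    [0,0,0,0,-129.5,-51,-0.8],
    [0,0,0,0,-129.5,-51,-0.8],
    [0,0,0,0,-129.5,-51,-0.8],
  ],
)

```text
time_s: 16.15
ee_pos: [480.6, 247.8, 196.2]
ee_rot: [-180.0, 0.0, 97.2]
force: [0.6, -0.2, 1.4]
gripper_width: 24.2
gripper_force: 5.0
```

Run:
```python
from m import *
from r import roller
s,im,f,g=go(1,"w8")
for o in roller(im)[:3]: print(o)
```

```text
t16.15 cap 258.55 196.16 r49.84 n110 rim 257.50 w95 psi 0.0006 pos [480.6 247.8 196.2] F [ 0.6 -0.2  1.4] T [-0.151  0.206  0.08 ] grip 5.0 24.2
([234, 164, 47, 100, 4120], [257.6, 212.2], [array([257. , 213.5]), array([99., 46.]), np.float64(90.0)])
([238, 294, 37, 26, 847], [256.6, 305.6], [array([256. , 306.5]), array([25., 36.]), np.float64(90.0)])
([492, 140, 20, 41, 308], [504.6, 155.2], [array([501.5, 160. ]), array([40., 19.]), np.float64(90.0)])
```

Gripped cleanly and aligned: cap at 258.6 px, rim at 257.5 px, force about 0. Next I grip firmly, take the zero reference, and start the lift.

>>> carry_out(
  commands=[
    [0,0,0,0,0,0,-1],
    [0,0,0,0,0,0,-1],
    [0,0,0,0,0,0,-1],
  ],
  force=45,
)

```text
time_s: 16.5
ee_pos: [480.7, 247.8, 196.3]
ee_rot: [-180.0, -0.0, 97.2]
force: [-0.4, 1.0, 1.2]
gripper_width: 23.1
gripper_force: 45.0
```

Run:
```python
from m import *
go(3,"w9")
```

```text
t16.50 cap 258.45 196.14 r49.84 n109 rim 257.50 w95 psi 0.0004 pos [480.7 247.8 196.3] F [-0.4  1.   1.2] T [-0.08   0.25   0.026] grip 45.0 23.1
t16.55 cap 258.46 196.14 r49.83 n109 rim 257.50 w95 psi 0.0003 pos [480.7 247.8 196.3] F [-0.8 -0.1  2. ] T [-0.099  0.194  0.112] grip 45.0 23.0
t16.60 cap 258.48 196.16 r49.83 n109 rim 257.50 w95 psi 0.0003 pos [480.7 247.8 196.3] F [0.1 0.3 1.4] T [-0.076  0.236  0.103] grip 45.0 23.4
```

>>> carry_out(
  commands=[
    [0,0,0,0,0,-4,-1],
    [0,0,0,0,0,-12,-1],
    [0,0,0,0,0,-22,-1],
    [0,0,0,0,0,-30,-1],
  ],
)

```text
time_s: 17.05
ee_pos: [480.9, 247.9, 227.1]
ee_rot: [180.0, -0.0, 97.2]
force: [-0.3, -0.4, -7.1]
gripper_width: 23.3
gripper_force: 45.0
```

Run:
```python
from m import *
go(2,"w10")
```

```text
t17.05 cap 261.17 195.94 r49.76 n110 rim 258.00 w96 psi -0.0004 pos [480.9 247.9 227.1] F [-0.3 -0.4 -7.1] T [-0.081  0.004 -0.016] grip 45.0 23.3
t17.10 cap 261.23 196.02 r49.75 n110 rim 257.50 w95 psi -0.0031 pos [481.6 248.3 228.7] F [ 0.6  0.6 -5.4] T [-0.084 -0.002 -0.02 ] grip 45.0 23.3
```

Hanging, with the lean at about +0.017 rad and growing. The balance lean looks to be about −0.035, so I turn the handle back about the pivot (L = 152 mm) while rising.

>>> carry_out(
  commands=[
    [-1.6,0,0,0,-4.2,-6,-1],
    [-3.2,0,0,0,-8.5,-14,-1],
    [-3.2,0,0,0,-8.5,-20,-1],
  ],
)

```text
time_s: 17.45
ee_pos: [470.2, 246.4, 247.3]
ee_rot: [176.8, -0.0, 97.2]
force: [-0.3, 0.6, -5.4]
gripper_width: 23.2
gripper_force: 45.0
```

```bash
cat >> m.py <<'E'
def lean(k=2,ref=258.46,K=148.,rref=257.5):
    o=[]
    for i in range(k):
        s=state(); im=grab_frame("wrist"); f,gm,gw,n=meas(im)
        psi=np.radians((s["ee_rot"][0]%360)-180)-.0003
        a=(f[0]-ref)/K; o.append((s["time_s"],a+psi))
        print("t%.2f alpha %+.4f psi %+.4f PHI %+.4f rim %.1f v%.1f n%d"%(s["time_s"],a,psi,a+psi,gm,f[1],n),"pos",s["ee_pos"].round(1),"rot",s["ee_rot"].round(2),"F",s["force"].round(1))
    open("log.txt","a").write("".join("%.3f %.5f %.5f\n"%(t,p,psi) for t,p in o)); np.save("last.npy",im)
E
python3 -c "
from m import *
lean(3)"
```

```text
t17.45 alpha +0.0303 psi -0.0562 PHI -0.0258 rim 257.5 v195.6 n110 pos [470.2 246.4 247.3] rot [ 1.768e+02 -1.000e-02  9.722e+01] F [-0.3  0.6 -5.4]
t17.50 alpha +0.0291 psi -0.0586 PHI -0.0295 rim 257.5 v195.8 n110 pos [471.6 246.9 248.5] rot [ 1.7666e+02 -6.0000e-02  9.7220e+01] F [ 0.6  0.5 -5.1]
t17.55 alpha +0.0319 psi -0.0594 PHI -0.0275 rim 258.0 v195.7 n110 pos [472.4 247.1 248. ] rot [ 1.7661e+02 -7.0000e-02  9.7210e+01] F [ 0.5  0.8 -6.6]
```

>>> carry_out(
  commands=[
    [0,0,0,0,0,-6,-1],
    [0,0,0,0,0,-14,-1],
    [0,0,0,0,0,-20,-1],
  ],
)

```text
time_s: 17.9
ee_pos: [471.6, 246.8, 267.1]
ee_rot: [176.8, -0.0, 97.2]
force: [0.6, -0.4, -5.6]
gripper_width: 23.4
gripper_force: 45.0
```

```bash
python3 -c "
from m import *
lean(3)"
```

```text
t17.90 alpha +0.0339 psi -0.0568 PHI -0.0230 rim 257.5 v195.7 n110 pos [471.6 246.8 267.1] rot [ 1.7676e+02 -2.0000e-02  9.7170e+01] F [ 0.6 -0.4 -5.6]
t17.95 alpha +0.0323 psi -0.0588 PHI -0.0264 rim 257.5 v195.8 n110 pos [472.  247.  268.2] rot [ 1.7665e+02 -6.0000e-02  9.7170e+01] F [ 0.8 -0.3 -5.4]
t18.00 alpha +0.0345 psi -0.0587 PHI -0.0242 rim 258.0 v195.6 n110 pos [472.  247.  267.7] rot [ 1.7665e+02 -6.0000e-02  9.7180e+01] F [-0.3  0.6 -6.1]
```

>>> carry_out(
  commands=[
    [-0.2,0,0,-1.2,0.8,0,-1],
    [-0.4,0,0,-4,3.7,0,-1],
    [-0.4,0,0,-7.8,8.2,0,-1],
    [-0.4,0,0,-11.9,13.1,0,-1],
    [-0.4,0,0,-15.9,17.9,0,-1],
    [-0.4,0,0,-19.7,22.4,0,-1],
    [-0.4,0,0,-22.5,25.8,0,-1],
    [-0.4,0,0,-23.7,27.2,0,-1],
  ],
)

```text
time_s: 18.85
ee_pos: [501.6, 226.1, 267.8]
ee_rot: [176.4, 0.0, 97.1]
force: [0.4, -0.5, -6.3]
gripper_width: 23.1
gripper_force: 45.0
```

```bash
python3 -c "
from m import *
lean(2)"
```

```text
t18.85 alpha +0.0241 psi -0.0632 PHI -0.0392 rim 258.0 v195.8 n110 pos [501.6 226.1 267.8] rot [176.39   0.    97.15] F [ 0.4 -0.5 -6.3]
t18.90 alpha +0.0242 psi -0.0633 PHI -0.0391 rim 257.8 v195.9 n110 pos [501.6 226.1 267.8] rot [176.39   0.    97.15] F [-0.6 -0.8 -6.1]
```

>>> carry_out(
  commands=[
    [0.15,0,0,0,0.4,0,-1],
    [0.3,0,0,0,0.8,0,-1],
    [0.3,0,0,0,0.8,0,-1],
    [0.3,0,0,0,0.8,0,-1],
    [0.3,0,0,0,0.8,0,-1],
    [0.3,0,0,0,0.8,0,-1],
    [0.3,0,0,0,0.8,0,-1],
  ],
)

```text
time_s: 19.65
ee_pos: [501.8, 226.6, 267.9]
ee_rot: [176.7, -0.0, 97.2]
force: [0.6, 0.1, -7.0]
gripper_width: 23.5
gripper_force: 45.0
```

```bash
python3 -c "
from m import *
lean(2)"
```

```text
t19.65 alpha +0.0068 psi -0.0579 PHI -0.0511 rim 258.0 v196.0 n110 pos [501.8 226.6 267.9] rot [176.7   -0.    97.18] F [ 0.6  0.1 -7. ]
t19.70 alpha +0.0050 psi -0.0580 PHI -0.0530 rim 258.0 v196.1 n110 pos [501.8 226.6 267.9] rot [ 1.7669e+02 -1.0000e-02  9.7180e+01] F [-0.9 -0.4 -6.1]
```

>>> carry_out(
  commands=[
    [0.8,0,0,0,2.1,0,-1],
    [1.55,0,0,0,4.1,0,-1],
    [1.55,0,0,0,4.1,0,-1],
    [1.55,0,0,0,4.1,0,-1],
    [1.55,0,0,0,4.1,0,-1],
    [1.55,0,0,0,4.1,0,-1],
  ],
)

```text
time_s: 20.35
ee_pos: [505.8, 227.1, 268.1]
ee_rot: [178.2, -0.0, 97.2]
force: [-1.3, -0.3, -6.6]
gripper_width: 23.3
gripper_force: 45.0
```

```bash
python3 -c "
from m import *
lean(2)"
```

```text
t20.35 alpha -0.0092 psi -0.0309 PHI -0.0401 rim 258.0 v196.0 n110 pos [505.8 227.1 268.1] rot [178.25  -0.    97.18] F [-1.3 -0.3 -6.6]
t20.40 alpha -0.0105 psi -0.0309 PHI -0.0414 rim 258.0 v196.1 n110 pos [505.8 227.1 268.2] rot [178.25  -0.    97.18] F [ 0.3 -0.7 -6.5]
```

>>> carry_out(
  commands=[
    [0.6,0,0,0,1.6,0,-1],
    [1.1,0,0,0,2.9,0,-1],
    [1.1,0,0,0,2.9,0,-1],
    [1.1,0,0,0,2.9,0,-1],
    [1.1,0,0,0,2.9,0,-1],
    [1.1,0,0,0,2.9,0,-1],
  ],
)

```text
time_s: 21.05
ee_pos: [508.7, 227.4, 268.2]
ee_rot: [179.4, -0.0, 97.2]
force: [-0.2, 0.1, -6.2]
gripper_width: 23.2
gripper_force: 45.0
```

```bash
python3 -c "
from m import *
lean(2)"
```

```text
t21.05 alpha -0.0200 psi -0.0116 PHI -0.0317 rim 258.5 v196.4 n109 pos [508.7 227.4 268.2] rot [ 1.7935e+02 -1.0000e-02  9.7180e+01] F [-0.2  0.1 -6.2]
t21.10 alpha -0.0207 psi -0.0117 PHI -0.0324 rim 258.5 v196.4 n109 pos [508.7 227.5 268.3] rot [ 1.7934e+02 -1.0000e-02  9.7180e+01] F [ 0.3  0.6 -6.5]
```

>>> carry_out(
  commands=[
    [0.4,0,0,0,1.1,0,-1],
    [0.75,0,0,0,2,0,-1],
    [0.75,0,0,0,2,0,-1],
    [0.75,0,0,0,2,0,-1],
    [0.75,0,0,0,2,0,-1],
    [0.75,0,0,0,2,0,-1],
    [0.75,0,0,0,2,0,-1],
  ],
)

```text
time_s: 21.85
ee_pos: [510.7, 227.7, 268.3]
ee_rot: [-179.9, -0.0, 97.2]
force: [-0.6, 0.4, -6.0]
gripper_width: 22.7
gripper_force: 45.0
```

```bash
python3 -c "
from m import *
lean(2)"
```

```text
t21.85 alpha -0.0256 psi +0.0014 PHI -0.0242 rim 258.5 v196.4 n110 pos [510.7 227.7 268.3] rot [-179.9    -0.     97.18] F [-0.6  0.4 -6. ]
t21.90 alpha -0.0258 psi +0.0014 PHI -0.0244 rim 258.5 v196.4 n110 pos [510.7 227.7 268.3] rot [-1.799e+02 -1.000e-02  9.718e+01] F [ 0.7  0.1 -6. ]
```

>>> carry_out(
  commands=[
    [0.13,0,0,0,0.35,0,-1],
    [0.27,0,0,0,0.7,0,-1],
    [0.27,0,0,0,0.7,0,-1],
    [0.27,0,0,0,0.7,0,-1],
    [0.27,0,0,0,0.7,0,-1],
    [0.27,0,0,0,0.7,0,-1],
    [0.27,0,0,0,0.7,0,-1],
    [0.27,0,0,0,0.7,0,-1],
    [0.27,0,0,0,0.7,0,-1],
    [0.27,0,0,0,0.7,0,-1],
  ],
)

```text
time_s: 22.95
ee_pos: [511.5, 227.8, 268.2]
ee_rot: [-179.6, -0.0, 97.2]
force: [0.5, -0.2, -6.2]
gripper_width: 22.8
gripper_force: 45.0
```

```bash
python3 -c "
from m import *
lean(2)"
```

```text
t22.95 alpha -0.0273 psi +0.0061 PHI -0.0212 rim 258.5 v196.4 n109 pos [511.5 227.8 268.2] rot [-179.63   -0.     97.18] F [ 0.5 -0.2 -6.2]
t23.00 alpha -0.0273 psi +0.0062 PHI -0.0212 rim 258.5 v196.4 n109 pos [511.4 227.8 268.2] rot [-179.63   -0.     97.18] F [-0.   0.3 -6.8]
```

>>> carry_out(
  commands=[
    [0.08,0,0,0,0.2,0,-1],
    [0.08,0,0,0,0.2,0,-1],
    [0.08,0,0,0,0.2,0,-1],
    [0.08,0,0,0,0.2,0,-1],
    [0.08,0,0,0,0.2,0,-1],
    [0.08,0,0,0,0.2,0,-1],
    [0.08,0,0,0,0.2,0,-1],
    [0.08,0,0,0,0.2,0,-1],
    [0.08,0,0,0,0.2,0,-1],
    [0.08,0,0,0,0.2,0,-1],
    [0.08,0,0,0,0.2,0,-1],
    [0.08,0,0,0,0.2,0,-1],
    [0.08,0,0,0,0.2,0,-1],
    [0.08,0,0,0,0.2,0,-1],
  ],
)

```text
time_s: 24.45
ee_pos: [511.7, 227.9, 268.2]
ee_rot: [-179.6, -0.0, 97.2]
force: [-0.8, -0.6, -6.6]
gripper_width: 23.3
gripper_force: 45.0
```

```bash
python3 -c "
from m import *
lean(2)"
```

```text
t24.45 alpha -0.0260 psi +0.0075 PHI -0.0185 rim 258.5 v196.4 n109 pos [511.7 227.9 268.2] rot [-179.55   -0.     97.18] F [-0.8 -0.6 -6.6]
t24.50 alpha -0.0259 psi +0.0074 PHI -0.0184 rim 258.5 v196.4 n109 pos [511.7 227.8 268.3] rot [-179.56   -0.     97.18] F [-0.4  0.5 -6.6]
```

>>> carry_out(
  commands=[
    [-0.1,0,0,0,-0.25,0,-1],
    [-0.1,0,0,0,-0.25,0,-1],
    [-0.1,0,0,0,-0.25,0,-1],
    [-0.1,0,0,0,-0.25,0,-1],
    [-0.1,0,0,0,-0.25,0,-1],
    [-0.1,0,0,0,-0.25,0,-1],
    [-0.1,0,0,0,-0.25,0,-1],
    [-0.1,0,0,0,-0.25,0,-1],
    [-0.1,0,0,0,-0.25,0,-1],
    [-0.1,0,0,0,-0.25,0,-1],
    [-0.1,0,0,0,-0.25,0,-1],
    [-0.1,0,0,0,-0.25,0,-1],
    [-0.1,0,0,0,-0.25,0,-1],
    [-0.1,0,0,0,-0.25,0,-1],
  ],
)

```text
time_s: 25.95
ee_pos: [511.4, 227.8, 268.2]
ee_rot: [-179.6, -0.0, 97.2]
force: [-0.0, -0.3, -6.3]
gripper_width: 23.3
gripper_force: 45.0
```

```bash
python3 -c "
from m import *
lean(2)
s=state(); R=Ro.from_euler('xyz',s['ee_rot'],degrees=True); t=grab_frame('top'); np.save('t11.npy',t)
i=t.astype(int); red=((i[...,0]>110)&(i[...,1]<.45*i[...,0])&(i[...,2]<.45*i[...,0])).astype(np.uint8)
n,l,st,ce=cv2.connectedComponentsWithStats(red); c=cam('top')
for k in np.argsort(-st[1:,4])[:4]+1: print(st[k],back(c,ce[k][None],230).round(1))
t0=t; c=cam('top'); 
print('rack corners',back(c,np.array([[453,278],[531,298],[510,379],[429,356]])/1.5625,14).mean(0))
print(R.as_matrix().round(4).tolist())
"
```

```text
t25.95 alpha -0.0230 psi +0.0058 PHI -0.0172 rim 258.5 v196.3 n110 pos [511.4 227.8 268.2] rot [-179.65   -0.     97.18] F [-0.  -0.3 -6.3]
t26.00 alpha -0.0229 psi +0.0057 PHI -0.0171 rim 258.5 v196.3 n110 pos [511.4 227.8 268.3] rot [-179.65   -0.     97.18] F [ 0.5  0.3 -5.1]
[112 134  19  18 259] [[687.3 358.4 230. ]]
[122  74  18  18 175] [[870.8 335.8 230. ]]
[188 267  12  16 113] [[312.4 148.7 230. ]]
[171 198   9  16  95] [[501.8 203.4 230. ]]
rack corners [ 500.8730291  -202.91019715   14.        ]
[[-0.125, 0.9921, -0.006], [0.9922, 0.125, -0.0006], [0.0001, -0.0061, -1.0]]
```

Seven seconds of dripping are done. Now the first half of the carry, stopping midway to measure.

>>> carry_out(
  commands=[
    [-0.06,0,0,-3.1,-0.6,0,-1],
    [-0.12,0,0,-11.9,-2.1,0,-1],
    [-0.12,0,0,-25.3,-4.1,0,-1],
    [-0.12,0,0,-42.4,-6.6,0,-1],
    [-0.12,0,0,-62.4,-9.6,0,-1],
    [-0.12,0,0,-84.2,-12.9,0,-1],
    [-0.12,0,0,-107,-16.3,0,-1],
    [-0.12,0,0,-129.8,-19.7,0,-1],
    [-0.12,0,0,-151.6,-23,0,-1],
    [-0.12,0,0,-171.6,-26,0,-1],
    [-0.12,0,0,-188.7,-28.5,0,-1],
    [-0.12,0,0,-202.1,-30.5,0,-1],
    [-0.12,0,0,-210.9,-31.8,0,-1],
    [-0.12,0,0,-214,-32.3,0,-1],
  ],
)

```text
time_s: 27.5
ee_pos: [505.9, 10.2, 268.5]
ee_rot: [-179.8, 0.0, 97.1]
force: [0.3, 1.5, -6.7]
gripper_width: 22.9
gripper_force: 45.0
```

```bash
python3 -c "
from m import *
lean(2)
t=np.load('t7.npy').astype(int); r,g,b=t[...,0],t[...,1],t[...,2]
def rk(t,box):
    r,g,b=t[...,0],t[...,1],t[...,2]
    m=((r>1.25*b)&(r>90)&(r<1.7*g)).astype(np.uint8); k=np.zeros_like(m); k[box]=m[box]
    k=cv2.morphologyEx(k,cv2.MORPH_CLOSE,np.ones((5,5))); n,l,st,ce=cv2.connectedComponentsWithStats(k); j=1+np.argmax(st[1:,4])
    v,u=np.nonzero(l==j); return cv2.boxPoints(cv2.minAreaRect(np.c_[u,v].astype(np.float32))),ce[j],st[j]
q,ce,st=rk(t,np.s_[165:255,262:350]); c=cam('top'); print('top',(q*1.5625).round().tolist(),st,back(c,q,14).round(1).tolist(),back(c,q,14).mean(0),back(c,ce[None],14))
"
```

```text
t27.50 alpha -0.0006 psi +0.0036 PHI +0.0030 rim 258.0 v196.6 n108 pos [505.9  10.2 268.5] rot [-1.7978e+02  2.0000e-02  9.7100e+01] F [ 0.3  1.5 -6.7]
t27.55 alpha +0.0005 psi +0.0036 PHI +0.0041 rim 258.0 v196.5 n108 pos [506.   10.6 268.5] rot [-179.77    0.     97.12] F [-0.1 -0.7 -6.9]
top [[426.0, 357.0], [451.0, 276.0], [533.0, 300.0], [509.0, 381.0]] [ 274  178   66   66 2907] [[441.5, -83.7, 14.0], [615.6, -142.8, 14.0], [556.6, -320.1, 14.0], [384.3, -257.5, 14.0]] [ 499.5138273  -201.01913091   14.        ] [[ 498.54055347 -199.97687376   14.        ]]
```

>>> carry_out(
  commands=[
    [-0.9,0,0,-3.6,-3,0,-1],
    [-1.8,0,0,-13.4,-6.9,0,-1],
    [-1.8,0,0,-27.5,-9.1,0,-1],
    [-1.8,0,0,-44.2,-11.7,0,-1],
    [-1.8,0,0,-61.8,-14.5,0,-1],
    [-1.8,0,0,-78.5,-17.1,0,-1],
    [-1.8,0,0,-92.6,-19.3,0,-1],
    [-1.8,0,0,-102.4,-20.8,0,-1],
    [-1.8,0,0,-106,-21.4,0,-1],
  ],
)

```text
time_s: 28.5
ee_pos: [498.0, -97.7, 268.5]
ee_rot: [178.4, 0.0, 97.1]
force: [-0.2, 0.0, -6.9]
gripper_width: 23.4
gripper_force: 45.0
```

```bash
python3 -c "
from m import *
lean(2)"
```

```text
t28.50 alpha +0.0162 psi -0.0277 PHI -0.0115 rim 258.0 v196.8 n108 pos [498.  -97.7 268.5] rot [1.7843e+02 3.0000e-02 9.7110e+01] F [-0.2  0.  -6.9]
t28.55 alpha +0.0166 psi -0.0276 PHI -0.0110 rim 258.0 v196.5 n108 pos [498.1 -97.5 268.5] rot [1.7843e+02 1.0000e-02 9.7120e+01] F [ 0.1  0.6 -5.9]
```

>>> carry_out(
  commands=[
    [-0.35,0,0,-3.6,-1.5,0,-1],
    [-0.7,0,0,-13.4,-3.9,0,-1],
    [-0.7,0,0,-27.5,-6,0,-1],
    [-0.7,0,0,-44.2,-8.4,0,-1],
    [-0.7,0,0,-61.8,-11.1,0,-1],
    [-0.7,0,0,-78.5,-13.5,0,-1],
    [-0.7,0,0,-92.6,-15.6,0,-1],
    [-0.7,0,0,-102.4,-17.1,0,-1],
    [-0.7,0,0,-106,-17.6,0,-1],
  ],
)

```text
time_s: 29.5
ee_pos: [493.8, -205.1, 267.9]
ee_rot: [177.7, 0.0, 97.1]
force: [-0.0, 0.1, -5.7]
gripper_width: 22.9
gripper_force: 45.0
```

```bash
python3 -c "
from m import *
lean(2)
s=state(); c=cam('wrist',s); im=np.load('last.npy').astype(int); r,g,b=im[...,0],im[...,1],im[...,2]
# bamboo pixels to z=14 plane, rows above the gripper
m=((r>1.25*b)&(r>80)&(r<1.75*g)&(g>b)); m[215:]=0; v,u=np.nonzero(m); w=back(c,np.c_[u,v],14)
th=np.radians(-18.6); R=np.array([[np.cos(th),np.sin(th)],[-np.sin(th),np.cos(th)]])
q=(w[:,:2]-[500,-201])@R.T; print(len(u),np.percentile(q,[.3,1,3,97,99,99.7],axis=0).round(1).tolist())
"
```

```text
t29.50 alpha +0.0298 psi -0.0398 PHI -0.0100 rim 257.5 v196.4 n110 pos [ 493.8 -205.1  267.9] rot [1.7774e+02 2.0000e-02 9.7110e+01] F [-0.   0.1 -5.7]
t29.55 alpha +0.0302 psi -0.0398 PHI -0.0096 rim 257.5 v196.0 n110 pos [ 493.9 -204.9  267.9] rot [1.7774e+02 1.0000e-02 9.7120e+01] F [ 0.2 -0.5 -5.8]
7809 [[-90.5, -93.8], [-89.8, -88.7], [-88.2, -84.3], [83.5, 87.9], [87.4, 90.3], [198.3, 160.8]]
```

>>> carry_out(
  commands=[
    [-0.3,0,0,0,-0.8,2.1,-1],
    [-0.55,0,0,0,-1.8,7.8,-1],
    [-0.55,0,0,0,-2.1,15.8,-1],
    [-0.55,0,0,0,-2.5,25,-1],
    [-0.55,0,0,0,-2.9,34.2,-1],
    [-0.55,0,0,0,-3.2,42.2,-1],
    [-0.55,0,0,0,-3.4,47.9,-1],
    [-0.55,0,0,0,-3.5,50,-1],
  ],
)

```text
time_s: 30.4
ee_pos: [492.1, -203.8, 216.9]
ee_rot: [177.3, -0.1, 97.2]
force: [0.4, 0.1, -5.5]
gripper_width: 23.2
gripper_force: 45.0
```

```bash
python3 -c "
from m import *
lean(2)"
```

```text
t30.40 alpha +0.0447 psi -0.0482 PHI -0.0035 rim 257.5 v196.4 n109 pos [ 492.1 -203.8  216.9] rot [ 1.7726e+02 -5.0000e-02  9.7180e+01] F [ 0.4  0.1 -5.5]
t30.45 alpha +0.0463 psi -0.0484 PHI -0.0022 rim 257.5 v196.4 n108 pos [ 492.2 -203.8  217.1] rot [ 1.7724e+02 -4.0000e-02  9.7180e+01] F [-0.4  0.8 -6.7]
```

>>> carry_out(
  commands=[
    [-0.35,0,0,0,-1,2,-1],
    [-0.7,0,0,0,-2.1,4.5,-1],
    [-0.7,0,0,0,-2.2,7,-1],
    [-0.7,0,0,0,-2.3,9,-1],
    [-0.7,0,0,0,-2.4,10.2,-1],
    [-0.7,0,0,0,-2.4,11.2,-1],
    [-0.7,0,0,0,-2.5,12,-1],
    [-0.7,0,0,0,-2.5,12.8,-1],
  ],
)

```text
time_s: 31.3
ee_pos: [491.0, -204.3, 206.0]
ee_rot: [176.4, 0.0, 97.2]
force: [-2.7, 0.7, 2.9]
gripper_width: 22.8
gripper_force: 45.0
```

```bash
python3 -c "
from m import *
lean(2)"
```

```text
t31.30 alpha +0.0598 psi -0.0630 PHI -0.0033 rim 257.0 v196.3 n109 pos [ 491.  -204.3  206. ] rot [1.7641e+02 4.0000e-02 9.7180e+01] F [-2.7  0.7  2.9]
t31.35 alpha +0.0596 psi -0.0631 PHI -0.0035 rim 257.0 v196.1 n108 pos [ 491.  -204.3  206. ] rot [1.764e+02 4.000e-02 9.718e+01] F [-0.8  0.3  0.1]
```

Set down: the force is about 0 and the caddy is level. I let go and rise along the handle.

>>> carry_out(
  commands=[
    [0,0,0,0,0,0,0],
    [0,0,0,0,0,0,1],
    [0,0,0,0,-1,0,1],
    [0,0,0,0,-3,0,1],
    [0,0,0,0,-5,-3,1],
    [0,0,0,0,-7,-12,1],
    [0,0,0,0,-9,-26,1],
    [0,0,0,0,-11,-44,1],
    [0,0,0,0,-12,-65,1],
    [0,0,0,0,-12,-90,1],
    [0,0,0,0,-12,-115,1],
    [0,0,0,0,-12,-135,1],
    [0,0,0,0,-12,-145,1],
    [0,0,0,0,-12,-145,1],
  ],
)

```text
time_s: 32.8
ee_pos: [470.3, -207.1, 350.7]
ee_rot: [176.3, 0.1, 97.2]
force: [0.1, -0.4, 0.6]
gripper_width: 91.3
gripper_force: 0.0
```

Run:
```python
from r import *
s=state(); im=grab_frame("wrist"); print({k:np.round(v,2) for k,v in s.items() if k[0] in"tegf" and k!="effort"})
c=cam("wrist",s); i3=im.astype(int); red=((i3[...,0]>110)&(i3[...,1]<.45*i3[...,0])&(i3[...,2]<.45*i3[...,0])).astype(np.uint8)
n,l,st,ce=cv2.connectedComponentsWithStats(red); k=1+np.argmax(st[1:,4]); print("cap",st[k],back(c,ce[k][None],169).round(1))
cv2.imwrite("pics/w12.png",cv2.resize(im[:,:,::-1],(640,480)))
```

```text
{'time_s': np.float64(32.8), 'ee_pos': array([ 470.26, -207.09,  350.72]), 'ee_rot': array([1.7631e+02, 1.0000e-01, 9.7170e+01]), 'force': array([ 0.11, -0.39,  0.59]), 'torque': array([-0.11,  0.08, -0.05]), 'gripper_force': np.float64(0.0), 'gripper_width': np.float64(91.33)}
cap [ 243  127   62   63 3007] [[ 499.7 -197.9  169. ]]
```

View pics/w12.png

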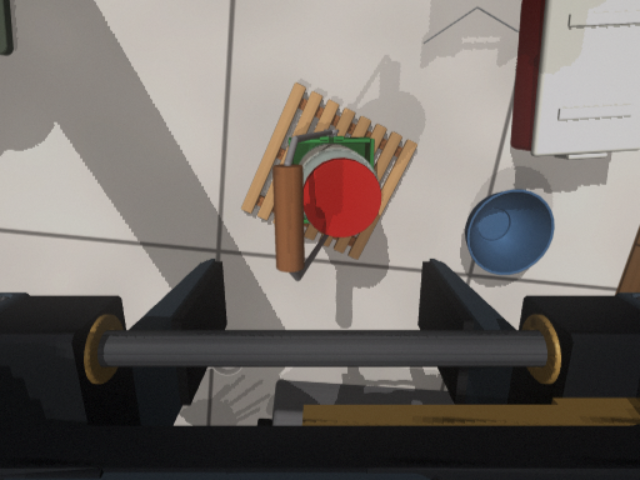

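The caddy and jar stand in the middle of the rack: cap at (341,197), about 3 mm from the rack's centre. The roller at (288,218) is sinking freely towards its stop and the gripper is well clear. I wait for it to settle, then hand in.

>>> carry_out(
  commands=[
    [0,0,0,0,0,-10,1],
    [0,0,0,0,0,-20,1],
    [0,0,0,0,0,-20,1],
    [0,0,0,0,0,-20,1],
    [0,0,0,0,0,-20,1],
    [0,0,0,0,0,-20,1],
    [0,0,0,0,0,-20,1],
    [0,0,0,0,0,-20,1],
    [0,0,0,0,0,-20,1],
    [0,0,0,0,0,-20,1],
    [0,0,0,0,0,-20,1],
    [0,0,0,0,0,-20,1],
    [0,0,0,0,0,-20,1],
    [0,0,0,0,0,-20,1],
    [0,0,0,0,0,-20,1],
    [0,0,0,0,0,-20,1],
    [0,0,0,0,0,-20,1],
    [0,0,0,0,0,-20,1],
    [0,0,0,0,0,-20,1],
    [0,0,0,0,0,-20,1],
  ],
)

```text
time_s: 34.85
ee_pos: [468.6, -207.0, 369.0]
ee_rot: [176.5, -0.0, 97.2]
force: [1.0, -0.5, 0.8]
gripper_width: 91.0
gripper_force: 0.0
```

```bash
python3 -c "
from workcell import workorder
print(workorder.job_done())"
```

```text
the job is handed in; nothing more can be done
None
```

I handed the job in at about 35 s with no verdict shown: the caddy and jar dripped for 7 s over the middle of the tray, never leaning more than about 0.06 rad, and now stand about 3 mm off the rack's centre with the gripper clear, though it took three tries to grip the handle and one pressed on it with about 60 N.

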